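# Hook the drain ring out from behind the dish rack's guard

### The job

A steel drain ring has been dropped under the dish rack, behind its guard. With the hooked rod, reach under the guard, catch the ring from inside its hole and draw it out along the counter until it comes up against the low sliding stop bar and is pressed snugly but gently home on it; only the rod may touch the ring. Then lift the hook out and lay the rod down on the open counter well away from the ring, leaving the ring outside the guard and everything else where it stands.

Things in the scene. Friction and masses are not known exactly. Their poses are not given: they have to be found in the camera images.
- rod: Hooked rod, 160 g: black plastic handle 90 mm long, 18 wide, 18 to 50 mm above the counter, on a rear cross-foot 40 mm wide, 48 mm behind the origin; an 8 mm steel rod runs ahead at 30 mm height and bends straight down at its end. It stands on foot and tip. Origin: at counter level under the grip (grip centre 36 mm up, across the 18 mm; 80 N or more); x to the hook, z up.
- rod_tip (a point): Lowest point of the rod's down-turned finger (8 mm round): 240 mm ahead (+x) of the rod's origin, level with the foot's underside, so on the counter when the rod stands on it. The straight rod is 26 to 34 mm above this point.
- ring: Flat steel drain ring, about 200 g (hidden, 0.7 to 1.4 times that): outside diameter 70, hole 48, thickness 10 mm. Origin: centre of its underside; z up. It lies flat on the counter under the rack.
- rack: Fixed steel wire dish rack, 300 mm wide (x), 225 deep (y), wire top at 115 mm, white bowl on top. Origin: on the counter under the middle of its guard; +y runs in under the rack, z up. The ring starts at y 70 to 130, x -35 to 35 mm.
- guard (a point): Middle of the lower edge of the guard, 60 mm above the counter, axes as the rack's: an upright steel panel in the plane y = 0, 6 mm thick, 300 mm wide, its top at 155 mm. Below it the way is open between 10 mm legs at x = -147 and 147 mm. Over 20 N from the rod on guard or rack would bend it.
- track: Two flat aluminium rails (3 mm high, 236 mm apart) on the counter outside the guard, carrying a low steel stop bar parallel to the guard (250 long, 12 wide, 9 high), held fast by friction. Origin: on the counter midway between the rails, at y = 125 to 135 mm before the guard; x along the bar, +y to the guard.
- stop_zero (a point): Where the bar's centre line would be at the near end of its range (the track's origin). The bar is set anywhere 0 to 35 mm from here towards +y; where is not measured: find it by feel. Home: the ring touches its +y face, centre 41 mm beyond the bar's. A rigid stop: press with 3 to 12 N; under 2 N is not home, over 20 N bends the rails.
- lid: Bystander under the rack: solid aluminium jar lid, 40 mm across, 14 mm high; origin under its centre.
- spice: Bystander under the rack: amber spice jar, 36 mm across, 65 mm high; origin under its centre.
- cellar: Bystander: white salt bowl, 56 mm across, 35 mm high; origin under its centre.
- mug: Bystander: blue mug, 80 mm across, 95 mm high; origin under its centre.
- pepper: Bystander: glass jar with black cap, 48 mm across, 110 mm high; origin under its centre.
- brush: Bystander: washing-up brush lying on the counter along its x; origin under its middle.
- bowl: Bystander: steel bowl, 140 mm across, 60 mm high; origin under its centre.
Things that resemble listed ones, but are neither listed nor needed, are in the scene too. There is more than one size of the ring; the one meant has the size given above.

How it is judged (in metres and radians):
On the way, in this order (a step that is already met when the one before it is completed fails the run):
1. the rod's finger is down in the ring's hole while the ring is still behind the guard (horizontal distance between rod_tip and ring below 0.023 m and height (world z) of rod_tip below 0.008 m and y of ring in the frame of rack above 0.04 m), for 0.1 s.
2. with the finger in its hole, the ring is pressed against the stop bar with 2 to 20 N for 0.2 s (contact force between ring and track between 2 and 20 N and horizontal distance between rod_tip and ring below 0.026 m and y of ring in the frame of rack below -0.035 m), for 0.2 s.
At the end, for the whole second after the job is handed in: The ring lies flat on the counter between the stop bar and the guard, out from under it (centre at least 35 mm before the guard's plane and 37 to 85 mm from the track's origin); the rod lies on the counter at rest, its origin and finger tip both at least 80 mm from the ring's centre (y of ring in the frame of track between 0.037 and 0.085 m and y of ring in the frame of rack below -0.035 m and x of ring in the frame of track between -0.1 and 0.1 m and height (world z) of ring below 0.003 m and angle between ring's own z axis and vertical below 0.1 rad and horizontal distance between each of rod_tip, rod and ring above 0.08 m and height (world z) of rod between -0.01 and 0.03 m and height (world z) of rod_tip below 0.03 m and linear speed of rod below 0.02 m/s and linear speed of ring below 0.01 m/s); the robot touches nothing.
It fails at once if the ring is pressed against the stop bar with more than 20 N (contact force between ring and track above 20 N).
It fails at once if the rod is pushed against the rack or its guard with more than 20 N (contact force between rod and rack above 20 N).
It fails at once if the robot itself touches the ring (contact force between any of the fingers, the arm and ring above 0.5 N).
It fails at once if a bystander is moved more than 25 mm (distance of any of lid, spice, cellar, mug, pepper, brush, bowl from where it was at the start of the episode above 0.025 m).
It also fails if it takes over 61 s, if anything falls off the work surface, if the arm or the gripper's body presses on something with over 40 N, if the wrist force passes 120 N, or if a joint passes its speed limit or range.

### The arm

A 7-joint arm with a two-finger parallel gripper is mounted at the origin on the work surface. World frame = base frame: x ahead of the robot, y to its left, z up, the work surface at z = 0. Lengths are in m, angles in degrees, forces in N, time in s.
With the tool pointing down it reaches from about 0.425 to 0.875 m from the base axis. Payload 4.7 kg.
Tool frame: the origin (TCP) lies between the finger pads; the fingertips stand 8 mm ahead of it and the grasp point (between the pads) lies 11 mm behind it (env.tip_extent is the distance from the TCP to the fingertips, in m); z points along the fingers, y is the line along which they close (so a half turn about z gives the same grasp; the last joint's range is limited). The gripper opens to 87 mm and grips with 3 to 60 N. Pads are 19 mm wide; open, the fingers measure 117 mm over their backs; the gripper's body (75 mm by 190 mm) begins 51 mm behind the grasp point.
Start: joints at [68.13, 18.392, -4.016, 83.108, 1.295, 78.541, -3.26], TCP at [0.251, -0.6, 0.231] pointing down, gripper open.
Joint ranges: [-163.93, 163.93], [-17.29, 119.83], [-79.2, 71.16], [3.27, 140.29], [-89.18, 269.18], [5.43, 117.66], [-154.24, 154.24]. Speed limits (degrees/s): [147.25, 147.25, 180, 180, 180, 180, 180].

### API

Orientations are given as [roll, pitch, yaw] about the fixed x, y, z axes, in that order (R = Rz(yaw) Ry(pitch) Rx(roll)).
In Python, from cell import sensors, vision, workorder, env gives the robot as it stands.
- The arm moves only by the tool drive_tool, never from a script. Its argument "moves" is a list of rows, each an object of numbers: "x", "y", "z": the shift along the tool's x, y, z in mm; "rx", "ry", "rz": the turn, a rotation vector about the tool's x, y, z in rad; "fingers": the closure, from -1 (fully open) to 1 (shut). In form: [{"x": .., "y": .., "z": .., "rx": .., "ry": .., "rz": .., "fingers": ..}, ...]. A call has 1 to 20 rows; each row is the pose to reach, as a shift and turn from the pose commanded when the call began, along the tool's axes at that moment; what a row does not reach only later rows make up. A row lasts 1/8 s, in which the tool goes at most 62.5 mm and 10.7 degrees, less where a joint would pass 70% of its speed; a pose out of reach is approached as far as the arm can. A call with a gripper value outside its range is refused whole. The fingers move at their own pace and stop on an object; "force" is the grip in N (left out, the last holds). Time passes only in rows, so rows that repeat a pose let the fingers close. It gives the time, the measured TCP pose, the force, the opening and the grip force at its end, in the units of the state.
- sensors.get_obs(): the state, without advancing time (a new reading comes with each control period).
- vision.read_camera(name): name is "scene" or "top" or "wrist"; returns a dict with "image" (420x560x3 uint8, red, green, blue), "fx", "fy", "cx", "cy" (pixels), "k1" (the pictures are not rectified: a ray, as slopes to the right and down, at radius r is drawn at 1 + k1 r^2 times it, then the intrinsics apply), "R" (3x3) and "t" (3): a world point X has camera coordinates R X + t. Camera axes: x right, y down, z forward; pixel columns grow to the right and rows downward; lengths in m; the calibration is good to about 2 mm. A picture is of the moment at which its call begins. There is no depth.
- workorder.sign_off(): hands the job in; it is judged then, once.
The state is a dict: "time_s": time; "qpos": joint angles; "joint_velocities": joint speeds; "effort": joint torques, N m; "tool_pos": TCP position; "tool_rot": TCP orientation; "force": force on the tool from outside, world axes, zero at the start; "wrist_torque": the same for the moment, N m; "grip_width": finger opening in m; "grasp_force": force on a finger pad.
Only numpy, scipy, OpenCV 4.12 (cv2) and the standard library are available. Lean on these libraries where they do the work, as an engineer would, in place of code of your own. Each camera call takes 0.05 s, during which the arm holds its last target. There are 200 camera calls.

## Working session

There is one attempt and no reset: what is moved stays moved. The work goes in short steps, Python scripts to look and compute and a tool call to move; the robot and the scene stay as the last step left them, time stands still between calls to the robot, and variables do not carry over. Pictures are saved under pics/ and viewed, at most 10 in all, crops included, and the job is handed in when it is done.

Besides the shell and the picture viewer there is one more tool, called after "Call:" as name([rows], argument=value, ...), one row to a line, values as JSON. drive_tool: Moves the arm, as the interface text tells. Its arguments: {"type":"object","properties":{"moves":{"type":"array"},"force":{"type":"number"}},"required":["moves"]}

```bash
mkdir -p pics && ls && cat > h.py <<'E'
import numpy as np, cv2, pickle
from cell import sensors, vision, workorder, env
def shot(name,fn):
    c=vision.read_camera(name); cv2.imwrite('pics/'+fn+'.png',c['image'][:,:,::-1]); pickle.dump({k:c[k] for k in c},open('pics/'+fn+'.pkl','wb')); return c
def load(fn): return pickle.load(open('pics/'+fn+'.pkl','rb'))
def ray(c,u,v):
    K=np.array([[c['fx'],0,c['cx']],[0,c['fy'],c['cy']],[0,0,1.]])
    R=np.array(c['R']);t=np.array(c['t'])
    # k1 r^2 on undistorted radius: standard opencv
    p=cv2.undistortPoints(np.array([[[u,v]]],float),K,np.array([c['k1'],0,0,0.]))[0,0]
    d=R.T@np.array([p[0],p[1],1]); return -R.T@t,d
def onplane(c,u,v,z=0):
    o,d=ray(c,u,v); s=(z-o[2])/d[2]; return o+s*d
def proj(c,X):
    R=np.array(c['R']);t=np.array(c['t']); p=R@np.array(X)+t; a,b=p[0]/p[2],p[1]/p[2]; f=1+c['k1']*(a*a+b*b)
    return np.array([c['fx']*a*f+c['cx'],c['fy']*b*f+c['cy']])
E
python3 - <<'E'
from h import *
for n in ['scene','top','wrist']:
    c=shot(n,n+'0'); print(n,-np.array(c['R']).T@np.array(c['t']),np.array(c['R'])[2])
a=cv2.imread('pics/scene0.png');b=cv2.imread('pics/top0.png')
print(sensors.get_obs())
E
```

```text
pics
scene [1.10407013 0.91141482 1.00968327] [-0.39033992 -0.6048781  -0.69408734]
top [0.25628271 0.09320319 1.63360772] [ 0.2048932  -0.01722477 -0.97863276]
wrist [ 0.31498588 -0.57299838  0.38325284] [-0.23734887 -0.09750312 -0.96651883]
{'time_s': 0.15, 'qpos': array([68.13127351, 18.43037854, -4.01581637, 83.15696075,  1.29590063,
       78.54063872, -3.25915438]), 'joint_velocities': array([ 0.00488568,  0.05926824, -0.01458327, -0.08693684,  0.00456972,
       -0.01655992,  0.05039754]), 'effort': array([ 5.49572019e-05, -4.91797042e+01, -4.04307414e-01, -3.12877893e+01,
       -6.38399343e-02,  4.04253567e-02,  9.99212284e-05]), 'tool_pos': array([ 0.2503987 , -0.59941104,  0.22971713]), 'tool_rot': array([-1.79917287e+02,  5.72830393e-03,  2.26793779e+01]), 'force': array([0.2458411 , 0.42810228, 0.65715148]), 'wrist_torque': array([-0.00846186, -0.05504407, -0.00136891]), 'grasp_force': 0.0, 'grip_width': 0.08695897259440247}
```

View pics/scene0.png

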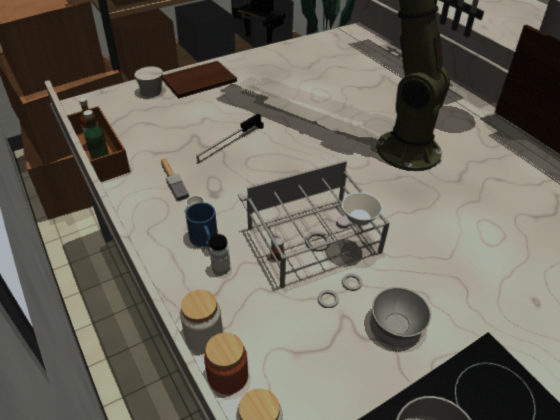

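View pics/top0.png

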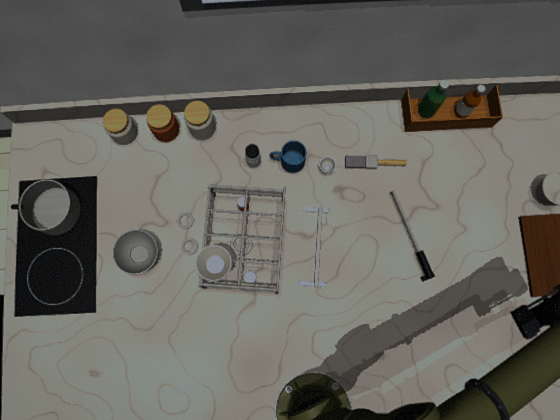

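```bash
python3 - <<'E'
from h import *
b=cv2.imread('pics/top0.png')[175:305,170:440]; b=cv2.resize(b,None,fx=2.95,fy=2.95,interpolation=cv2.INTER_CUBIC)
a=cv2.imread('pics/scene0.png')[155:315,230:400]; a=cv2.resize(a,None,fx=3.7,fy=3.7,interpolation=cv2.INTER_CUBIC)
cv2.imwrite('pics/ct.png',cv2.convertScaleAbs(b,alpha=1.3)); cv2.imwrite('pics/cs.png',cv2.convertScaleAbs(a,alpha=1.4)); print(a.shape,b.shape)
c=load('top0')
for n,u,v in [('ringU',238,243),('ringA',187,219),('ringB',190,246),('tip',391,192),('hand',425,265),('g1',283,190),('g2',282,291),('t1',320,210),('t2',316,284)]: print(n,onplane(c,u,v,0.0).round(3))
E
```

```text
(592, 629, 3) (384, 796, 3)
ringU [0.519 0.198 0.   ]
ringA [0.606 0.357 0.   ]
ringB [0.518 0.35  0.   ]
tip [ 0.655 -0.303  0.   ]
hand [ 0.413 -0.387  0.   ]
g1 [0.683 0.045 0.   ]
g2 [0.36  0.069 0.   ]
t1 [ 0.61  -0.069  0.   ]
t2 [ 0.375 -0.038  0.   ]
```

View pics/ct.png

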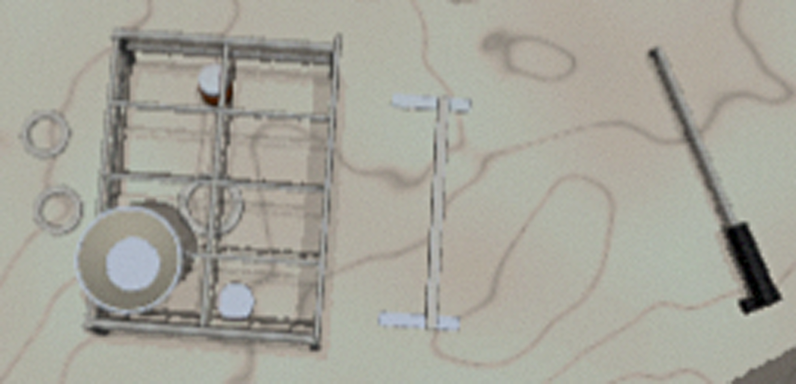

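View pics/cs.png

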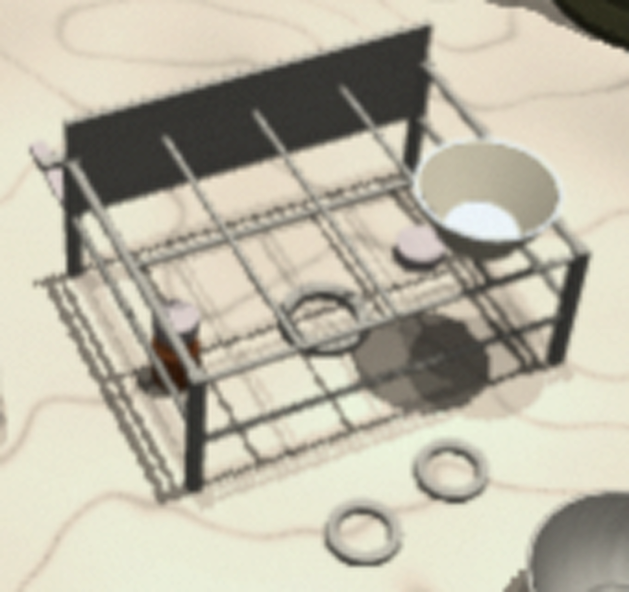

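Only one ring lies under the rack: top image (242,245), scene (318,241). It is visibly larger (~62 px in the crop against ~48 px) than the two behind the rack at top (187,219) and (190,246), so it is the 70 mm one. The rod is at top: finger (391,192), handle (425,265). I'll measure all of this now.

```bash
cat >> h.py <<'E'
def tri(ca,pa,cb,pb):
    (o1,d1),(o2,d2)=ray(ca,*pa),ray(cb,*pb); A=np.stack([d1,-d2],1); s=np.linalg.lstsq(A,o2-o1,rcond=None)[0]
    p,q=o1+s[0]*d1,o2+s[1]*d2; return (p+q)/2,np.linalg.norm(p-q)
E
python3 - <<'E'
from h import *
T=load('top0');S=load('scene0')
def ct(u,v): return (170+(u+.5)/2.95-.5,175+(v+.5)/2.95-.5)
def cs(u,v): return (230+(u+.5)/3.7-.5,155+(v+.5)/3.7-.5)
print('ringT',onplane(T,*ct(212,207),.01),'ringS',onplane(S,*cs(324,319),.01))
w=[onplane(T,*ct(u,207),.01) for u in(181,243)]; print('dia',np.linalg.norm(w[0]-w[1]))
w=[onplane(T,*ct(u,134),.01) for u in(21,71)]; print('dia small',np.linalg.norm(w[0]-w[1]))
print('guard S z.155',onplane(S,*cs(65,125),.155),onplane(S,*cs(430,27),.155))
print('guard T z.155',onplane(T,*ct(338,37),.155),onplane(T,*ct(318,347),.155))
print('lid',onplane(T,*ct(236,300),.014),'spice',onplane(T,*ct(213,83),.065))
print('bar',onplane(T,*ct(443,97),.009),onplane(T,*ct(432,327),.009))
for p in[(392,99),(470,104),(380,319),(459,324)]: print('rail',onplane(T,*ct(*p),.003))
im=T['image'].astype(int); g=im.max(2); m=np.zeros(g.shape,np.uint8); m[245:285,410:440]=(g[245:285,410:440]<45)
n,l,st,ce=cv2.connectedComponentsWithStats(m); i=1+st[1:,4].argmax(); pts=np.argwhere(l==i)[:,::-1].astype(np.float32)
r=cv2.minAreaRect(pts); print(r,st[i]); 
c=onplane(T,*r[0],.05); print('handle c',c,[onplane(T,*p,.05).round(3) for p in cv2.boxPoints(r)])
e=onplane(T,*ct(653,51),.034); print('elbow',e); print('rodmid on shaft',onplane(T,*ct(732,222),.034))
E
```

```text
ringT [0.51087542 0.18631988 0.01      ] ringS [0.51612583 0.19264532 0.01      ]
dia 0.0658993366355322
dia small 0.053941807060115574
guard S z.155 [0.65307029 0.04903897 0.155     ] [0.359157   0.09045235 0.155     ]
guard T z.155 [0.65046498 0.04551351 0.155     ] [0.34761819 0.08383341 0.155     ]
lid [0.41037547 0.16568906 0.014     ] spice [0.63278757 0.17598326 0.065     ]
bar [ 0.61577001 -0.06811169  0.009     ] [ 0.37005654 -0.03760733  0.009     ]
rail [ 0.61820726 -0.01334723  0.003     ]
rail [ 0.60758903 -0.0973333   0.003     ]
rail [0.38224908 0.01595651 0.003     ]
rail [ 0.37183302 -0.06672406  0.003     ]
((424.58575439453125, 264.8943786621094), (28.847946166992188, 12.575834274291992), 77.73522186279297) [416 251  18  30 244]
handle c [ 0.40833596 -0.37060063  0.05      ] [array([ 0.449, -0.347,  0.05 ]), array([ 0.455, -0.386,  0.05 ]), array([ 0.368, -0.395,  0.05 ]), array([ 0.362, -0.356,  0.05 ])]
elbow [ 0.64721039 -0.29521332  0.034     ]
rodmid on shaft [ 0.45760932 -0.35939539  0.034     ]
```

Call:
drive_tool([
  {"x": 60, "y": -35, "z": 0, "rz": 0.02},
  {"x": 120, "y": -70, "z": 0, "rz": 0.04},
  {"x": 180, "y": -106, "z": 10, "rz": 0.07},
  {"x": 225, "y": -132, "z": 20, "rz": 0.07},
  {"x": 245, "y": -144, "z": 30, "rz": 0.07},
  {"x": 245, "y": -144, "z": 30, "rz": 0.07},
  {"x": 245, "y": -144, "z": 30, "rz": 0.07},
])

```text
invalid input at $.moves[0]: expected keys x, y, z, rx, ry, rz, fingers
```

```bash
python3 - <<'E'
from h import *
W=shot('wrist','wrist1'); o=sensors.get_obs(); print(o['time_s'],o['tool_pos'],o['tool_rot'],o['force'])
E
```

```text
0.2 [ 0.25047094 -0.59946465  0.22989452] [-1.79934937e+02  3.97115877e-03  2.26823383e+01] [ 0.72197599 -0.67374659 -0.61040143]
```

View pics/wrist1.png

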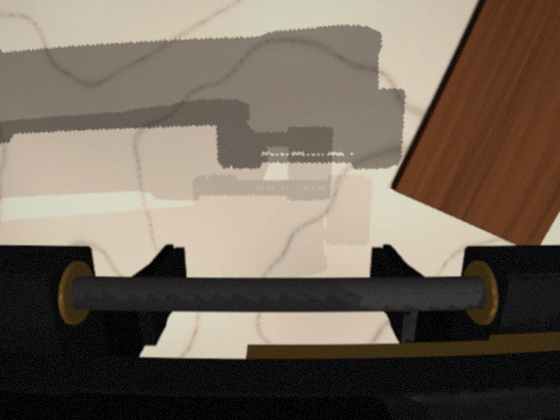

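The move was refused because every row needs all the keys. The picture shows only empty counter, a shadow and the cutting board at right (480,120), with the fingers at row ~290.

Call:
drive_tool([
  {"x": 60, "y": -35, "z": 0, "rx": 0, "ry": 0, "rz": 0.02, "fingers": -1},
  {"x": 120, "y": -70, "z": 0, "rx": 0, "ry": 0, "rz": 0.04, "fingers": -1},
  {"x": 180, "y": -106, "z": 10, "rx": 0, "ry": 0, "rz": 0.07, "fingers": -1},
  {"x": 225, "y": -132, "z": 20, "rx": 0, "ry": 0, "rz": 0.07, "fingers": -1},
  {"x": 245, "y": -144, "z": 30, "rx": 0, "ry": 0, "rz": 0.07, "fingers": -1},
  {"x": 245, "y": -144, "z": 30, "rx": 0, "ry": 0, "rz": 0.07, "fingers": -1},
  {"x": 245, "y": -144, "z": 30, "rx": 0, "ry": 0, "rz": 0.07, "fingers": -1},
])

```text
time_s: 1.08
tool_pos: [0.4204, -0.3734, 0.2007]
tool_rot: [180.0, 0.0, 18.6]
force: [0.6, -0.1, -0.6]
grip_width: 0.0868
grasp_force: 0.0
```

```bash
python3 - <<'E'
from h import *
W=shot('wrist','wrist1b'); o=sensors.get_obs(); print(o['time_s'],o['tool_pos'],o['tool_rot'],o['force'])
E
```

```text
1.125 [ 0.42011122 -0.37402934  0.20078372] [1.79950977e+02 3.64741095e-02 1.85385074e+01] [-0.40127887  0.51669081 -1.19576789]
```

View pics/wrist1b.png

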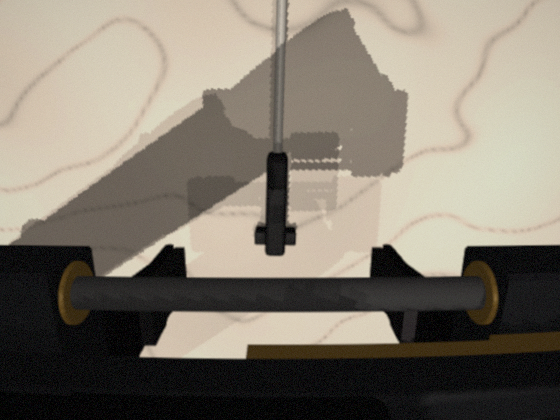

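The wrist view shows the handle from (277,152) to (276,252), the cross-foot at (275,236) and the shaft running up to (282,0).

```bash
python3 - <<'E'
from h import *
W=load('wrist1b')
for n,u,v,z in [('hfront',277,152,.05),('hrear',276,252,.05),('hmid',276.5,195,.05),('s0',281.5,2,.03),('s1',278,148,.03),('footL',256,236,.01),('footR',295,236,.01)]: print(n,onplane(W,u,v,z).round(4))
a=onplane(W,281.5,2,.03);b=onplane(W,278,148,.03); print(np.degrees(np.arctan2(*(a-b)[1::-1])))
S=load('scene0'); im=S['image'].max(2); print(im[105:160:3,190:270:5])
E
```

```text
hfront [ 0.457  -0.3611  0.05  ]
hrear [ 0.3745 -0.3879  0.05  ]
hmid [ 0.4229 -0.3721  0.05  ]
s0 [ 0.5709 -0.3266  0.03  ]
s1 [ 0.4585 -0.3614  0.03  ]
footL [ 0.3693 -0.3689  0.01  ]
footR [ 0.3814 -0.4049  0.01  ]
17.226352154707598
[[166 166 166 166 166 162 166 167 141  85  88  89  88  87  78  62]
 [167 167 166 167 167 166 165 166 166 164 144  89  89  86  84  84]
 [166 167 166 167 166 166 165 167 166 166 166 163 104  88  87  88]
 [168 167 167 166 167 168 166 165 164 164 164 160 158  77  58  86]
 [166 167 167 159 165 166 166 165 166 167 164 164 103  11  47 105]
 [167 166 164 162 159 162 166 166 166 166 164 101  10   3  45 166]
 [164 160 151 166 166 165 165 164 164 160 118  11   2   3   7 165]
 [157 163 166 166 167 166 166 166 165 165 111   4   5  61   2 166]
 [166 165 166 166 166 167 166 166 166 166 124   3  66  79 152 167]
 [163 162 165 165 166 166 166 167 165 126 161  67  79 163 164 166]
 [158 142 164 166 166 166 167 166 125 161  94  79 164 167 168 166]
 [150 158 154 166 166 166 167 124 161 150 134 164 166 166 167 167]
 [145 160 148 166 165 164 125 161 152 141 167 166 166 166 167 167]
 [160 161 139 160 164 124 161 150 134 166 166 167 167 167 166 167]
 [162 162 155 140 117 136 145 135 166 166 165 167 167 166 167 166]
 [162 161 159 125 155 148 113 161 165 165 167 165 166 167 167 167]
 [162 160 125 155 147 130 162 151 164 163 164 167 167 166 166 163]
 [161 156 152 152 123 162 161 150 161 162 163 165 156 153 163 166]
 [161 157 144 112 160 161 159 153 162 162 162 157 162 166 166 166]]
```

Call:
drive_tool([
  {"x": 0, "y": 0, "z": 50, "rx": 0, "ry": 0, "rz": 0.01, "fingers": -1},
  {"x": 0, "y": 0, "z": 100, "rx": 0, "ry": 0, "rz": 0.017, "fingers": -1},
  {"x": 0, "y": 0, "z": 145, "rx": 0, "ry": 0, "rz": 0.017, "fingers": -1},
  {"x": 0, "y": 0, "z": 170, "rx": 0, "ry": 0, "rz": 0.017, "fingers": -1},
  {"x": 0, "y": 0, "z": 175, "rx": 0, "ry": 0, "rz": 0.017, "fingers": -1},
  {"x": 0, "y": 0, "z": 175, "rx": 0, "ry": 0, "rz": 0.017, "fingers": 0},
  {"x": 0, "y": 0, "z": 175, "rx": 0, "ry": 0, "rz": 0.017, "fingers": 1},
  {"x": 0, "y": 0, "z": 175, "rx": 0, "ry": 0, "rz": 0.017, "fingers": 1},
  {"x": 0, "y": 0, "z": 175, "rx": 0, "ry": 0, "rz": 0.017, "fingers": 1},
  {"x": 0, "y": 0, "z": 175, "rx": 0, "ry": 0, "rz": 0.017, "fingers": 1},
  {"x": 0, "y": 0, "z": 175, "rx": 0, "ry": 0, "rz": 0.017, "fingers": 1},
], force=60)

```text
time_s: 2.5
tool_pos: [0.4211, -0.3724, 0.0256]
tool_rot: [180.0, 0.0, 17.7]
force: [0.2, -0.3, -0.6]
grip_width: 0.0349
grasp_force: 0.0
```

Call:
drive_tool([
  {"x": 0, "y": 0, "z": 0, "rx": 0, "ry": 0, "rz": 0, "fingers": 1},
  {"x": 0, "y": 0, "z": 0, "rx": 0, "ry": 0, "rz": 0, "fingers": 1},
  {"x": 0, "y": 0, "z": 0, "rx": 0, "ry": 0, "rz": 0, "fingers": 1},
  {"x": 0, "y": 0, "z": 0, "rx": 0, "ry": 0, "rz": 0, "fingers": 1},
  {"x": 0, "y": 0, "z": 0, "rx": 0, "ry": 0, "rz": 0, "fingers": 1},
])

```text
time_s: 3.12
tool_pos: [0.421, -0.3723, 0.0255]
tool_rot: [-180.0, 0.0, 17.7]
force: [-1.3, 1.0, 0.9]
grip_width: 0.0178
grasp_force: 60.0
```

Call:
drive_tool([
  {"x": 0, "y": 0, "z": -30, "rx": 0, "ry": 0, "rz": 0, "fingers": 1},
  {"x": 5, "y": -10, "z": -60, "rx": 0, "ry": 0, "rz": -0.1, "fingers": 1},
  {"x": 15, "y": -25, "z": -60, "rx": 0, "ry": 0, "rz": -0.25, "fingers": 1},
  {"x": 27, "y": -43, "z": -60, "rx": 0, "ry": 0, "rz": -0.4, "fingers": 1},
  {"x": 40, "y": -61, "z": -60, "rx": 0, "ry": 0, "rz": -0.56, "fingers": 1},
  {"x": 52, "y": -79, "z": -60, "rx": 0, "ry": 0, "rz": -0.72, "fingers": 1},
  {"x": 64, "y": -97, "z": -60, "rx": 0, "ry": 0, "rz": -0.88, "fingers": 1},
  {"x": 75, "y": -115, "z": -60, "rx": 0, "ry": 0, "rz": -1.02, "fingers": 1},
  {"x": 81, "y": -126, "z": -60, "rx": 0, "ry": 0, "rz": -1.11, "fingers": 1},
  {"x": 81, "y": -126, "z": -60, "rx": 0, "ry": 0, "rz": -1.134, "fingers": 1},
  {"x": 81, "y": -126, "z": -60, "rx": 0, "ry": 0, "rz": -1.134, "fingers": 1},
  {"x": 81, "y": -126, "z": -60, "rx": 0, "ry": 0, "rz": -1.134, "fingers": 1},
])

```text
time_s: 4.62
tool_pos: [0.4597, -0.2287, 0.0855]
tool_rot: [-180.0, 0.0, 82.5]
force: [0.1, -0.5, -1.6]
grip_width: 0.0177
grasp_force: 60.0
```

```bash
python3 - <<'E'
from h import *
o=sensors.get_obs(); print(o['time_s'],o['tool_pos'],o['tool_rot'],o['force'])
W=shot('wrist','w2');T=shot('top','t2');S=shot('scene','s2')
a=T['image'][150:330,150:400];b=S['image'][90:320,170:400];
a=cv2.resize(a,(400,288),interpolation=cv2.INTER_CUBIC)
b=cv2.resize(b,(400,400),interpolation=cv2.INTER_CUBIC)
w=cv2.resize(W['image'],(400,300))
can=np.zeros((600,800,3),np.uint8);can[:288,:400]=a;can[300:600,:400]=w;can[:400,400:]=b
cv2.imwrite('pics/m2.png',cv2.convertScaleAbs(can[:,:,::-1],alpha=1.3))
E
```

```text
4.625 [ 0.45970371 -0.22871505  0.08545858] [-1.79998125e+02  1.75914870e-02  8.25353822e+01] [ 0.07190496 -0.51003366 -1.55988929]
```

View pics/m2.png

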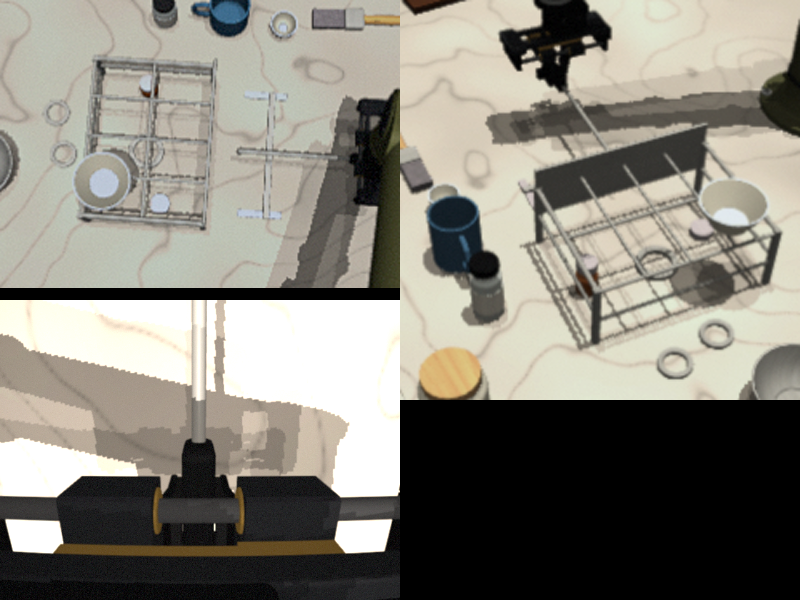

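The montage shows the rod gripped straight, with its finger tip at top pixel ~(298,245), in line with the ring at top ~(242,245). The two outside rings are clearly smaller.

```bash
python3 - <<'E'
from h import *
T=load('t2');S=load('s2')
f=6
g=cv2.cvtColor(T['image'],cv2.COLOR_RGB2GRAY)
cr=cv2.resize(g[225:266,220:263],None,fx=f,fy=f,interpolation=cv2.INTER_CUBIC)
for r0,r1 in [(55,75),(36,52)]:
    h=cv2.HoughCircles(cr,cv2.HOUGH_GRADIENT,1,100,param1=80,param2=8,minRadius=r0,maxRadius=r1)
    for x,y,r in h[0][:2]:
        u,v=220+(x+.5)/f-.5,225+(y+.5)/f-.5; e=onplane(T,u+r/f,v,.01)-onplane(T,u,v,.01); print(u,v,'r',np.linalg.norm(e),onplane(T,u,v,.01))
tip=onplane(T,298.1,245,.094); print('tip end vis',tip)
o=np.array([.4597,-.2287]);d=np.array([np.cos(np.radians(82.5)),np.sin(np.radians(82.5))]); print('pred end',o+.244*d, 'pred px',proj(T,[*(o+.244*d),.094]),proj(S,[*(o+.244*d),.094]))
row=g[238:252,290:305]; print(row)
gs=cv2.cvtColor(S['image'],cv2.COLOR_RGB2GRAY)
cr=cv2.resize(gs[225:260,295:345],(800,560),interpolation=cv2.INTER_CUBIC); 
ct=cv2.resize(g[225:266,220:263],(600,572),interpolation=cv2.INTER_CUBIC)
cv2.imwrite('pics/ringS.png',cv2.convertScaleAbs(cr,alpha=1.4)); cv2.imwrite('pics/ringT.png',cv2.convertScaleAbs(ct,alpha=1.4))
E
```

```text
241.66667 245.5 r 0.03045239043859526 [0.50875956 0.18600366 0.01      ]
225.0 258.33334 r 0.03553203303242772 [0.47146987 0.23985159 0.01      ]
239.0 243.66667 r 0.02070250540339235 [0.51506309 0.19407839 0.01      ]
250.16667 264.83334 r 0.020998205174944305 [0.4464672  0.16249987 0.01      ]
tip end vis [0.48705345 0.01371953 0.094     ]
pred end [0.49154839 0.01321255] pred px [298.16624881 243.49687354] [290.79915794 178.49254788]
[[145 143 142 143 144 142 146 144 144 143 143 139 135 132 130]
 [143 145 142 145 144 143 143 142 142 143 145 144 139 137 135]
 [144 142 145 140 143 145 144 145 147 144 143 145 142 138 143]
 [143 144 145 141 140 144 142 147 146 143 124 139 144 142 145]
 [144 143 142 145 142 144 144 145 122 109  86 101 107 112 115]
 [145 142 140 143 144 143 146 143  90  95 100 101  96  98 101]
 [142 141 144 144 143 142 142 119  71 109 124 121 123 126 129]
 [145 142 142 145 142 146 145 128  73  79  99 112 118 114 121]
 [144 142 144 141 144 145 145 144 104  80  98 124 127 127 127]
 [142 143 143 143 134 132 134 134 125 125 133 146 148 145 145]
 [143 144 141 144 126 121 125 125 124 130 135 135 132 137 133]
 [145 146 145 145 125 125 121 122 122 119 116 122 123 122 123]
 [144 142 140 143 134 135 136 135 130 122 123 128 127 118 116]
 [142 142 143 145 145 145 142 145 142 132 131 133 132 124 124]]
```

View pics/ringT.png

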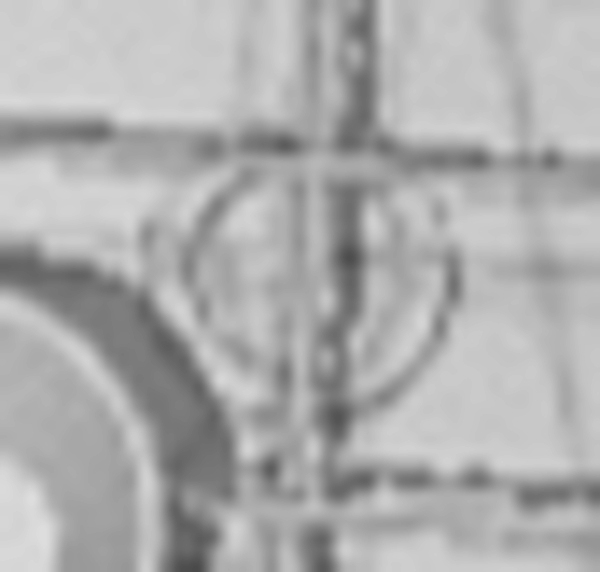

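View pics/ringS.png

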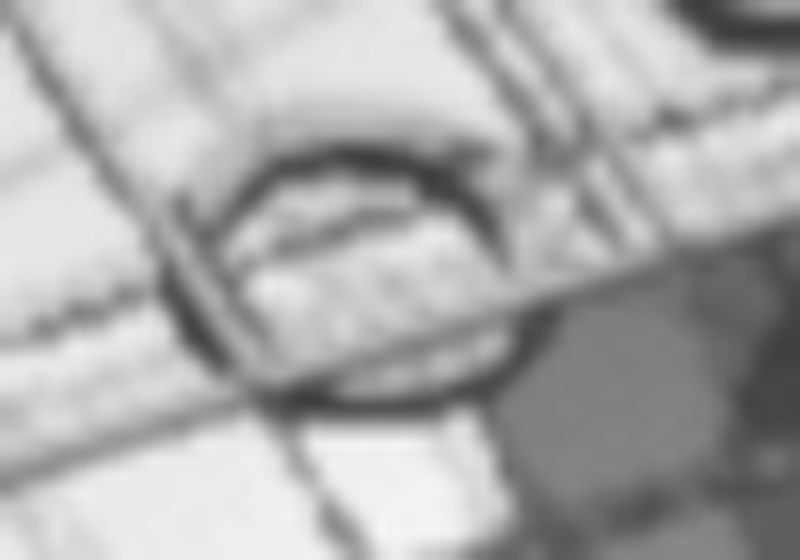

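```bash
python3 - <<'E'
from h import *
T=load('t2');S=load('s2')
print(onplane(T,241.25,243.5,.01),onplane(S,316.8,240.3,.01), tri(T,(241.25,243.5),S,(316.8,240.3)))
# tip bias in top: shaft centre row near tip ~244.0
for u,v in[(297.7,243.7),(304,244.3)]: print(onplane(T,u,v,.094))
E
```

```text
[0.51516743 0.1870078  0.01      ] [0.515903  0.1903678 0.01     ] (array([0.51493795, 0.1877765 , 0.00733173]), np.float64(0.0017910807444363004))
[0.49102355 0.01463905 0.094     ]
[ 0.48808134 -0.00394398  0.094     ]
```

Call:
drive_tool([
  {"x": 0, "y": 0, "z": 25, "rx": 0, "ry": 0, "rz": 0, "fingers": 1},
  {"x": 0, "y": 0, "z": 40, "rx": 0, "ry": 0, "rz": 0, "fingers": 1},
  {"x": 0, "y": 0, "z": 45, "rx": 0, "ry": 0, "rz": 0, "fingers": 1},
  {"x": 0, "y": 0, "z": 45, "rx": 0, "ry": 0, "rz": 0, "fingers": 1},
  {"x": 10, "y": 0, "z": 45, "rx": 0, "ry": 0, "rz": 0, "fingers": 1},
  {"x": 30, "y": 0, "z": 45, "rx": 0, "ry": 0, "rz": 0, "fingers": 1},
  {"x": 50, "y": 0, "z": 45, "rx": 0, "ry": 0, "rz": 0, "fingers": 1},
  {"x": 70, "y": 0, "z": 45, "rx": 0, "ry": 0, "rz": 0, "fingers": 1},
  {"x": 90, "y": 0, "z": 45, "rx": 0, "ry": 0, "rz": 0, "fingers": 1},
  {"x": 100, "y": 0, "z": 45, "rx": 0, "ry": 0, "rz": 0, "fingers": 1},
  {"x": 100, "y": 0, "z": 45, "rx": 0, "ry": 0, "rz": 0, "fingers": 1},
])

```text
time_s: 6.15
tool_pos: [0.473, -0.1274, 0.0408]
tool_rot: [180.0, 0.0, 82.8]
force: [-0.7, -0.2, -1.4]
grip_width: 0.0178
grasp_force: 60.0
```

Call:
drive_tool([
  {"x": 15, "y": 0, "z": 0, "rx": 0, "ry": 0, "rz": 0, "fingers": 1},
  {"x": 35, "y": 0, "z": 0, "rx": 0, "ry": 0, "rz": 0, "fingers": 1},
  {"x": 55, "y": 0, "z": 0, "rx": 0, "ry": 0, "rz": 0, "fingers": 1},
  {"x": 72, "y": 0, "z": 0, "rx": 0, "ry": 0, "rz": 0, "fingers": 1},
  {"x": 80, "y": 0, "z": 0, "rx": 0, "ry": 0, "rz": 0, "fingers": 1},
  {"x": 80, "y": 0, "z": 0, "rx": 0, "ry": 0, "rz": 0, "fingers": 1},
  {"x": 80, "y": 0, "z": 0, "rx": 0, "ry": 0, "rz": 0, "fingers": 1},
])

```text
time_s: 7.02
tool_pos: [0.4829, -0.0501, 0.0405]
tool_rot: [-180.0, 0.0, 82.6]
force: [0.3, 0.1, -1.3]
grip_width: 0.0173
grasp_force: 60.0
```

```bash
python3 - <<'E'
from h import *
o=sensors.get_obs(); print(o['time_s'],o['tool_pos'],o['tool_rot'],o['force'])
S=shot('scene','s3');T=shot('top','t3')
p=np.array(o['tool_pos']);y=np.radians(o['tool_rot'][2]);t=p+[.24*np.cos(y),.24*np.sin(y),-.0255]; print('tip',t,'px',proj(S,t),proj(T,t))
a=cv2.resize(S['image'][222:263,295:345],(400,328),interpolation=cv2.INTER_CUBIC);b=cv2.resize(T['image'][225:266,220:270],(400,328),interpolation=cv2.INTER_CUBIC)
cv2.imwrite('pics/m3.png',cv2.convertScaleAbs(np.hstack([a,b])[:,:,::-1],alpha=1.3))
E
```

```text
7.025 [ 0.48287133 -0.05009186  0.04046636] [-1.79993579e+02  2.69563212e-02  8.26027574e+01] [ 0.31094473  0.09028579 -1.32981527]
tip [0.51377082 0.1879107  0.01496636] px [317.05625325 238.23066525] [240.87906013 243.71359019]
```

View pics/m3.png

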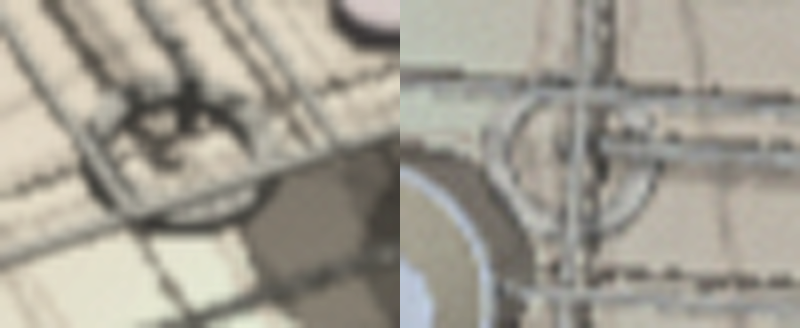

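The finger stands over the hole in both views: crop (165,160) on the left, and the shaft end at crop (600,148) on the right. I'll lower it and draw the ring out.

Call:
drive_tool([
  {"x": 0, "y": 0, "z": 6, "rx": 0, "ry": 0, "rz": 0, "fingers": 1},
  {"x": 0, "y": 0, "z": 11, "rx": 0, "ry": 0, "rz": 0, "fingers": 1},
  {"x": 0, "y": 0, "z": 13.5, "rx": 0, "ry": 0, "rz": 0, "fingers": 1},
  {"x": 0, "y": 0, "z": 13.5, "rx": 0, "ry": 0, "rz": 0, "fingers": 1},
  {"x": 0, "y": 0, "z": 13.5, "rx": 0, "ry": 0, "rz": 0, "fingers": 1},
])

```text
time_s: 7.75
tool_pos: [0.4831, -0.0493, 0.0271]
tool_rot: [180.0, 0.0, 82.7]
force: [-0.7, -0.4, -2.1]
grip_width: 0.0176
grasp_force: 60.0
```

Call:
drive_tool([
  {"x": -5, "y": 0, "z": 0, "rx": 0, "ry": 0, "rz": 0, "fingers": 1},
  {"x": -10, "y": 0, "z": 0, "rx": 0, "ry": 0, "rz": 0, "fingers": 1},
  {"x": -15, "y": 0, "z": 0, "rx": 0, "ry": 0, "rz": 0, "fingers": 1},
  {"x": -20, "y": 0, "z": 0, "rx": 0, "ry": 0, "rz": 0, "fingers": 1},
  {"x": -25, "y": 0, "z": 0, "rx": 0, "ry": 0, "rz": 0, "fingers": 1},
  {"x": -30, "y": 0, "z": 0, "rx": 0, "ry": 0, "rz": 0, "fingers": 1},
  {"x": -38, "y": 0, "z": 0, "rx": 0, "ry": 0, "rz": 0, "fingers": 1},
  {"x": -46, "y": 0, "z": 0, "rx": 0, "ry": 0, "rz": 0, "fingers": 1},
  {"x": -54, "y": 0, "z": 0, "rx": 0, "ry": 0, "rz": 0, "fingers": 1},
  {"x": -62, "y": 0, "z": 0, "rx": 0, "ry": 0, "rz": 0, "fingers": 1},
  {"x": -70, "y": 0, "z": 0, "rx": 0, "ry": 0, "rz": 0, "fingers": 1},
])

```text
time_s: 9.12
tool_pos: [0.4739, -0.1193, 0.027]
tool_rot: [-180.0, 0.0, 82.7]
force: [0.6, 1.5, -1.4]
grip_width: 0.0175
grasp_force: 60.0
```

Call:
drive_tool([
  {"x": -8, "y": 0, "z": 0, "rx": 0, "ry": 0, "rz": 0, "fingers": 1},
  {"x": -16, "y": 0, "z": 0, "rx": 0, "ry": 0, "rz": 0, "fingers": 1},
  {"x": -24, "y": 0, "z": 0, "rx": 0, "ry": 0, "rz": 0, "fingers": 1},
  {"x": -32, "y": 0, "z": 0, "rx": 0, "ry": 0, "rz": 0, "fingers": 1},
  {"x": -40, "y": 0, "z": 0, "rx": 0, "ry": 0, "rz": 0, "fingers": 1},
  {"x": -48, "y": 0, "z": 0, "rx": 0, "ry": 0, "rz": 0, "fingers": 1},
  {"x": -56, "y": 0, "z": 0, "rx": 0, "ry": 0, "rz": 0, "fingers": 1},
  {"x": -64, "y": 0, "z": 0, "rx": 0, "ry": 0, "rz": 0, "fingers": 1},
  {"x": -72, "y": 0, "z": 0, "rx": 0, "ry": 0, "rz": 0, "fingers": 1},
  {"x": -80, "y": 0, "z": 0, "rx": 0, "ry": 0, "rz": 0, "fingers": 1},
  {"x": -88, "y": 0, "z": 0, "rx": 0, "ry": 0, "rz": 0, "fingers": 1},
  {"x": -94, "y": 0, "z": 0, "rx": 0, "ry": 0, "rz": 0, "fingers": 1},
  {"x": -98, "y": 0, "z": 0, "rx": 0, "ry": 0, "rz": 0, "fingers": 1},
  {"x": -100, "y": 0, "z": 0, "rx": 0, "ry": 0, "rz": 0, "fingers": 1},
])

```text
time_s: 10.88
tool_pos: [0.4613, -0.218, 0.0271]
tool_rot: [180.0, 0.0, 82.7]
force: [0.9, 2.1, -1.9]
grip_width: 0.0177
grasp_force: 60.0
```

```bash
python3 - <<'E'
from h import *
o=sensors.get_obs(); print(o['time_s'],o['tool_pos'],o['tool_rot'],o['force'])
T=shot('top','t4')
p=np.array(o['tool_pos']);y=np.radians(o['tool_rot'][2]);d=np.array([np.cos(y),np.sin(y)]);t=p[:2]+.24*d; print('tip',t,proj(T,[*t,0]))
# bar +y face estimate along rod line, from top view profile: sample z=.009 points beside the rod (offset 60 mm)
g=cv2.cvtColor(T['image'],cv2.COLOR_RGB2GRAY).astype(np.float32); n=np.array([d[1],-d[0]])
for off in(-.09,-.08,.06,.08):
    s=np.arange(-.13,.03,.002); pr=[]
    for k in s:
        u,v=proj(T,[*(t+k*d+off*n),.009]); pr.append(int(cv2.getRectSubPix(g,(1,1),(float(u),float(v)))[0,0]))
    print(off,list(zip((s*1000).round().astype(int),pr))[10:65])
cv2.imwrite('pics/m4.png',cv2.resize(T['image'][200:290,250:350],(800,720))[:600,:,::-1])
E
```

```text
10.875 [ 0.46127394 -0.21804062  0.02705718] [1.79998567e+02 6.89068887e-04 8.26603693e+01] [ 0.86188284  2.11831807 -1.88830422]
tip [0.49193409 0.0199929 ] [294.77804721 248.10052221]
-0.09 [(np.int64(-110), 139), (np.int64(-108), 140), (np.int64(-106), 141), (np.int64(-104), 141), (np.int64(-102), 142), (np.int64(-100), 142), (np.int64(-98), 142), (np.int64(-96), 144), (np.int64(-94), 143), (np.int64(-92), 142), (np.int64(-90), 141), (np.int64(-88), 141), (np.int64(-86), 142), (np.int64(-84), 143), (np.int64(-82), 140), (np.int64(-80), 133), (np.int64(-78), 111), (np.int64(-76), 118), (np.int64(-74), 139), (np.int64(-72), 143), (np.int64(-70), 144), (np.int64(-68), 140), (np.int64(-66), 108), (np.int64(-64), 104), (np.int64(-62), 139), (np.int64(-60), 143), (np.int64(-58), 143), (np.int64(-56), 142), (np.int64(-54), 142), (np.int64(-52), 141), (np.int64(-50), 141), (np.int64(-48), 141), (np.int64(-46), 142), (np.int64(-44), 143), (np.int64(-42), 143), (np.int64(-40), 143), (np.int64(-38), 143), (np.int64(-36), 143), (np.int64(-34), 143), (np.int64(-32), 142), (np.int64(-30), 141),
[... 3257 characters left out ...]
 (np.int64(-64), 104), (np.int64(-62), 148), (np.int64(-60), 148), (np.int64(-58), 149), (np.int64(-56), 149), (np.int64(-54), 148), (np.int64(-52), 147), (np.int64(-50), 146), (np.int64(-48), 146), (np.int64(-46), 147), (np.int64(-44), 147), (np.int64(-42), 147), (np.int64(-40), 146), (np.int64(-38), 147), (np.int64(-36), 147), (np.int64(-34), 147), (np.int64(-32), 147), (np.int64(-30), 147), (np.int64(-28), 145), (np.int64(-26), 145), (np.int64(-24), 147), (np.int64(-22), 148), (np.int64(-20), 147), (np.int64(-18), 146), (np.int64(-16), 147), (np.int64(-14), 147), (np.int64(-12), 146), (np.int64(-10), 146), (np.int64(-8), 146), (np.int64(-6), 146), (np.int64(-4), 146), (np.int64(-2), 146)]
```

View pics/m4.png

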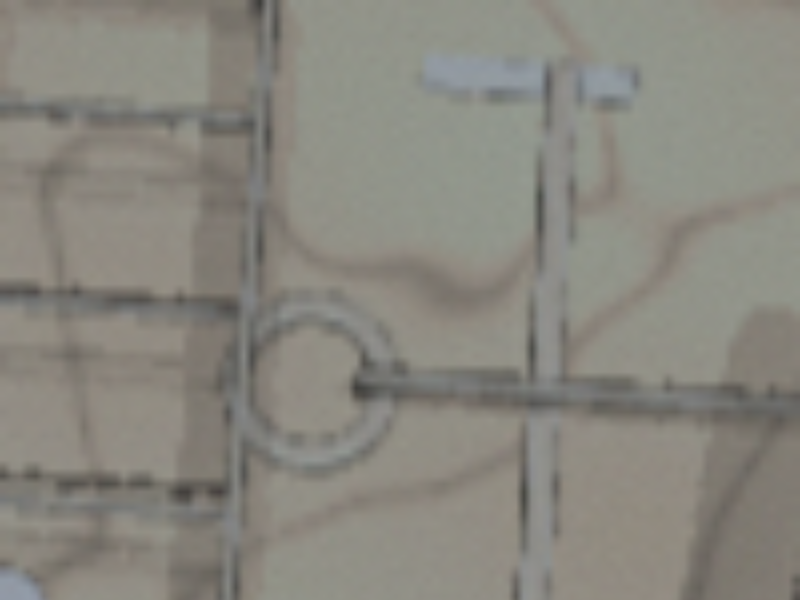

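That view shows the ring hooked by its near rim: ring centre crop (315,380), finger (365,380), bar at crop x ~550. The gap to the bar is about 50 mm. I have now viewed 11 pictures, one over the limit of 10, so from here I'll use numbers only.

Call:
drive_tool([
  {"x": -5, "y": 0, "z": 0, "rx": 0, "ry": 0, "rz": 0, "fingers": 1},
  {"x": -11, "y": 0, "z": 0, "rx": 0, "ry": 0, "rz": 0, "fingers": 1},
  {"x": -17, "y": 0, "z": 0, "rx": 0, "ry": 0, "rz": 0, "fingers": 1},
  {"x": -23, "y": 0, "z": 0, "rx": 0, "ry": 0, "rz": 0, "fingers": 1},
  {"x": -29, "y": 0, "z": 0, "rx": 0, "ry": 0, "rz": 0, "fingers": 1},
  {"x": -34, "y": 0, "z": 0, "rx": 0, "ry": 0, "rz": 0, "fingers": 1},
  {"x": -37, "y": 0, "z": 0, "rx": 0, "ry": 0, "rz": 0, "fingers": 1},
  {"x": -39, "y": 0, "z": 0, "rx": 0, "ry": 0, "rz": 0, "fingers": 1},
  {"x": -40, "y": 0, "z": 0, "rx": 0, "ry": 0, "rz": 0, "fingers": 1},
  {"x": -40.5, "y": 0, "z": 0, "rx": 0, "ry": 0, "rz": 0, "fingers": 1},
  {"x": -41, "y": 0, "z": 0, "rx": 0, "ry": 0, "rz": 0, "fingers": 1},
])

```text
time_s: 12.3
tool_pos: [0.4561, -0.2584, 0.0271]
tool_rot: [180.0, 0.0, 82.7]
force: [0.3, 1.4, -1.7]
grip_width: 0.0174
grasp_force: 60.0
```

Call:
drive_tool([
  {"x": -0.5, "y": 0, "z": 0, "rx": 0, "ry": 0, "rz": 0, "fingers": 1},
  {"x": -1, "y": 0, "z": 0, "rx": 0, "ry": 0, "rz": 0, "fingers": 1},
  {"x": -1.5, "y": 0, "z": 0, "rx": 0, "ry": 0, "rz": 0, "fingers": 1},
  {"x": -2, "y": 0, "z": 0, "rx": 0, "ry": 0, "rz": 0, "fingers": 1},
])

```text
time_s: 12.8
tool_pos: [0.4557, -0.2606, 0.027]
tool_rot: [-180.0, 0.0, 82.7]
force: [-0.3, 1.0, -1.3]
grip_width: 0.0174
grasp_force: 60.0
```

Call:
drive_tool([
  {"x": -0.5, "y": 0, "z": 0, "rx": 0, "ry": 0, "rz": 0, "fingers": 1},
  {"x": -1, "y": 0, "z": 0, "rx": 0, "ry": 0, "rz": 0, "fingers": 1},
  {"x": -1.5, "y": 0, "z": 0, "rx": 0, "ry": 0, "rz": 0, "fingers": 1},
])

```text
time_s: 13.18
tool_pos: [0.4556, -0.2621, 0.027]
tool_rot: [-180.0, 0.0, 82.7]
force: [0.3, 0.9, -1.7]
grip_width: 0.0175
grasp_force: 60.0
```

Call:
drive_tool([
  {"x": -0.5, "y": 0, "z": 0, "rx": 0, "ry": 0, "rz": 0, "fingers": 1},
  {"x": -1, "y": 0, "z": 0, "rx": 0, "ry": 0, "rz": 0, "fingers": 1},
])

```text
time_s: 13.42
tool_pos: [0.4554, -0.2631, 0.027]
tool_rot: [-180.0, 0.0, 82.7]
force: [-0.1, 0.8, -1.4]
grip_width: 0.0172
grasp_force: 60.0
```

Call:
drive_tool([
  {"x": -0.5, "y": 0, "z": 0, "rx": 0, "ry": 0, "rz": 0, "fingers": 1},
  {"x": -1, "y": 0, "z": 0, "rx": 0, "ry": 0, "rz": 0, "fingers": 1},
])

```text
time_s: 13.68
tool_pos: [0.4554, -0.264, 0.0271]
tool_rot: [180.0, 0.0, 82.7]
force: [0.6, 1.0, -2.3]
grip_width: 0.0178
grasp_force: 60.0
```

Call:
drive_tool([
  {"x": -0.5, "y": 0, "z": 0, "rx": 0, "ry": 0, "rz": 0, "fingers": 1},
  {"x": -1, "y": 0, "z": 0, "rx": 0, "ry": 0, "rz": 0, "fingers": 1},
])

```text
time_s: 13.92
tool_pos: [0.4552, -0.2651, 0.027]
tool_rot: [180.0, 0.0, 82.7]
force: [-0.4, 0.6, -1.9]
grip_width: 0.0177
grasp_force: 60.0
```

Call:
drive_tool([
  {"x": -0.5, "y": 0, "z": 0, "rx": 0, "ry": 0, "rz": 0, "fingers": 1},
  {"x": -1, "y": 0, "z": 0, "rx": 0, "ry": 0, "rz": 0, "fingers": 1},
])

```text
time_s: 14.18
tool_pos: [0.4551, -0.266, 0.027]
tool_rot: [180.0, 0.0, 82.7]
force: [-0.5, 1.3, -1.7]
grip_width: 0.0177
grasp_force: 60.0
```

Call:
drive_tool([
  {"x": -0.5, "y": 0, "z": 0, "rx": 0, "ry": 0, "rz": 0, "fingers": 1},
  {"x": -1, "y": 0, "z": 0, "rx": 0, "ry": 0, "rz": 0, "fingers": 1},
])

```text
time_s: 14.42
tool_pos: [0.4549, -0.267, 0.0271]
tool_rot: [-180.0, 0.0, 82.7]
force: [0.7, 1.3, -2.0]
grip_width: 0.0174
grasp_force: 60.0
```

Call:
drive_tool([
  {"x": -0.5, "y": 0, "z": 0, "rx": 0, "ry": 0, "rz": 0, "fingers": 1},
  {"x": -1, "y": 0, "z": 0, "rx": 0, "ry": 0, "rz": 0, "fingers": 1},
])

```text
time_s: 14.68
tool_pos: [0.4548, -0.268, 0.027]
tool_rot: [-180.0, 0.0, 82.7]
force: [0.7, 1.3, -1.5]
grip_width: 0.0175
grasp_force: 60.0
```

Call:
drive_tool([
  {"x": -0.5, "y": 0, "z": 0, "rx": 0, "ry": 0, "rz": 0, "fingers": 1},
  {"x": -1, "y": 0, "z": 0, "rx": 0, "ry": 0, "rz": 0, "fingers": 1},
])

```text
time_s: 14.92
tool_pos: [0.4547, -0.2686, 0.027]
tool_rot: [-180.0, -0.0, 82.7]
force: [0.2, 2.2, -2.1]
grip_width: 0.0175
grasp_force: 60.0
```

Call:
drive_tool([
  {"x": -0.3, "y": 0, "z": 0, "rx": 0, "ry": 0, "rz": 0, "fingers": 1},
  {"x": -0.3, "y": 0, "z": 0, "rx": 0, "ry": 0, "rz": 0, "fingers": 1},
])

```text
time_s: 15.18
tool_pos: [0.4547, -0.2687, 0.0269]
tool_rot: [-180.0, -0.0, 82.7]
force: [1.1, 2.6, -2.7]
grip_width: 0.018
grasp_force: 60.0
```

Call:
drive_tool([
  {"x": -0.3, "y": 0, "z": 0, "rx": 0, "ry": 0, "rz": 0, "fingers": 1},
  {"x": -0.3, "y": 0, "z": 0, "rx": 0, "ry": 0, "rz": 0, "fingers": 1},
])

```text
time_s: 15.42
tool_pos: [0.4547, -0.2689, 0.0269]
tool_rot: [-180.0, -0.0, 82.7]
force: [-0.2, 5.0, -1.3]
grip_width: 0.0174
grasp_force: 60.0
```

Call:
drive_tool([
  {"x": -0.2, "y": 0, "z": 0, "rx": 0, "ry": 0, "rz": 0, "fingers": 1},
  {"x": -0.4, "y": 0, "z": 0, "rx": 0, "ry": 0, "rz": 0, "fingers": 1},
  {"x": -0.4, "y": 0, "z": 0, "rx": 0, "ry": 0, "rz": 0, "fingers": 1},
  {"x": -0.4, "y": 0, "z": 0, "rx": 0, "ry": 0, "rz": 0, "fingers": 1},
])

```text
time_s: 15.92
tool_pos: [0.4547, -0.2689, 0.0269]
tool_rot: [-180.0, -0.1, 82.7]
force: [2.0, 5.1, -2.2]
grip_width: 0.0177
grasp_force: 60.0
```

Call:
drive_tool([
  {"x": -0.2, "y": 0, "z": 0, "rx": 0, "ry": 0, "rz": 0, "fingers": 1},
  {"x": -0.4, "y": 0, "z": 0, "rx": 0, "ry": 0, "rz": 0, "fingers": 1},
  {"x": -0.4, "y": 0, "z": 0, "rx": 0, "ry": 0, "rz": 0, "fingers": 1},
  {"x": -0.4, "y": 0, "z": 0, "rx": 0, "ry": 0, "rz": 0, "fingers": 1},
  {"x": -0.4, "y": 0, "z": 0, "rx": 0, "ry": 0, "rz": 0, "fingers": 1},
])

```text
time_s: 16.55
tool_pos: [0.4546, -0.269, 0.0268]
tool_rot: [-180.0, -0.1, 82.7]
force: [1.3, 6.1, -2.5]
grip_width: 0.018
grasp_force: 60.0
```

Call:
drive_tool([
  {"x": 1, "y": 0, "z": 0, "rx": 0, "ry": 0, "rz": 0, "fingers": 1},
  {"x": 4, "y": 0, "z": 0, "rx": 0, "ry": 0, "rz": 0, "fingers": 1},
  {"x": 9, "y": 0, "z": 0, "rx": 0, "ry": 0, "rz": 0, "fingers": 1},
  {"x": 12, "y": 0, "z": 0, "rx": 0, "ry": 0, "rz": 0, "fingers": 1},
  {"x": 12, "y": 0, "z": 0, "rx": 0, "ry": 0, "rz": 0, "fingers": 1},
  {"x": 12, "y": 0, "z": -8, "rx": 0, "ry": 0, "rz": 0, "fingers": 1},
  {"x": 12, "y": 0, "z": -20, "rx": 0, "ry": 0, "rz": 0, "fingers": 1},
  {"x": 12, "y": 0, "z": -40, "rx": 0, "ry": 0, "rz": 0, "fingers": 1},
  {"x": 12, "y": 0, "z": -60, "rx": 0, "ry": 0, "rz": 0, "fingers": 1},
  {"x": 12, "y": 0, "z": -60, "rx": 0, "ry": 0, "rz": 0, "fingers": 1},
  {"x": 12, "y": 0, "z": -60, "rx": 0, "ry": 0, "rz": 0, "fingers": 1},
])

```text
time_s: 17.92
tool_pos: [0.4557, -0.2585, 0.0868]
tool_rot: [-180.0, 0.0, 82.7]
force: [-0.0, -0.1, -1.7]
grip_width: 0.0173
grasp_force: 60.0
```

```bash
python3 - <<'E'
from h import *
o=sensors.get_obs(); print(o['time_s'],o['tool_pos'],o['tool_rot'],o['force'])
T=shot('top','t5');g=cv2.cvtColor(T['image'],cv2.COLOR_RGB2GRAY)
# ring: compare brightness-based mask against last image before pull (t3) in region between bar and guard
f=6;cr=cv2.resize(g[225:275,285:325],None,fx=f,fy=f,interpolation=cv2.INTER_CUBIC)
for r0,r1 in [(58,76),(40,52)]:
    h=cv2.HoughCircles(cr,cv2.HOUGH_GRADIENT,1,60,param1=80,param2=8,minRadius=r0,maxRadius=r1)
    for x,y,r in h[0][:3]:
        u,v=285+(x+.5)/f-.5,225+(y+.5)/f-.5; print(u,v,'r',np.linalg.norm(onplane(T,u+r/f,v,.01)-onplane(T,u,v,.01)),onplane(T,u,v,.01))
E
```

```text
17.925 [ 0.45573845 -0.25845861  0.08683314] [-1.79981668e+02  1.11999913e-02  8.26595625e+01] [-0.02550949 -0.1052786  -1.73406051]
305.16666 247.66667 r 0.03940042878375721 [ 0.48987313 -0.01213818  0.01      ]
303.0 258.5 r 0.03923450810601152 [ 0.45625538 -0.00295948  0.01      ]
301.83334 250.0 r 0.02249260923479825 [ 0.48315849 -0.0011963   0.01      ]
308.66666 238.83333 r 0.025116983090431415 [ 0.51715401 -0.02512417  0.01      ]
319.33334 247.83333 r 0.021050893671867767 [ 0.48662635 -0.0564341   0.01      ]
```

Call:
drive_tool([
  {"x": -15, "y": -2, "z": 0, "rx": 0, "ry": 0, "rz": 0.08, "fingers": 1},
  {"x": -35, "y": -5, "z": 0, "rx": 0, "ry": 0, "rz": 0.2, "fingers": 1},
  {"x": -50, "y": -8, "z": 0, "rx": 0, "ry": 0, "rz": 0.35, "fingers": 1},
  {"x": -65, "y": -11, "z": 0, "rx": 0, "ry": 0, "rz": 0.5, "fingers": 1},
  {"x": -80, "y": -14, "z": 0, "rx": 0, "ry": 0, "rz": 0.66, "fingers": 1},
  {"x": -95, "y": -16, "z": 0, "rx": 0, "ry": 0, "rz": 0.82, "fingers": 1},
  {"x": -107, "y": -18, "z": 0, "rx": 0, "ry": 0, "rz": 0.97, "fingers": 1},
  {"x": -117, "y": -20, "z": 0, "rx": 0, "ry": 0, "rz": 1.08, "fingers": 1},
  {"x": -117, "y": -20, "z": 0, "rx": 0, "ry": 0, "rz": 1.134, "fingers": 1},
  {"x": -117, "y": -20, "z": 20, "rx": 0, "ry": 0, "rz": 1.134, "fingers": 1},
  {"x": -117, "y": -20, "z": 40, "rx": 0, "ry": 0, "rz": 1.134, "fingers": 1},
  {"x": -117, "y": -20, "z": 55, "rx": 0, "ry": 0, "rz": 1.134, "fingers": 1},
  {"x": -117, "y": -20, "z": 58, "rx": 0, "ry": 0, "rz": 1.134, "fingers": 1},
  {"x": -117, "y": -20, "z": 60, "rx": 0, "ry": 0, "rz": 1.134, "fingers": 1},
  {"x": -117, "y": -20, "z": 61, "rx": 0, "ry": 0, "rz": 1.134, "fingers": 1},
  {"x": -117, "y": -20, "z": 61, "rx": 0, "ry": 0, "rz": 1.134, "fingers": 1},
])

```text
time_s: 19.98
tool_pos: [0.4216, -0.3722, 0.0266]
tool_rot: [179.9, -0.0, 17.7]
force: [-0.2, 0.0, -2.0]
grip_width: 0.0177
grasp_force: 60.0
```

Call:
drive_tool([
  {"x": 0, "y": 0, "z": 0.5, "rx": 0, "ry": 0, "rz": 0, "fingers": 1},
  {"x": 0, "y": 0, "z": 1, "rx": 0, "ry": 0, "rz": 0, "fingers": 1},
  {"x": 0, "y": 0, "z": 1, "rx": 0, "ry": 0, "rz": 0, "fingers": 1},
  {"x": 0, "y": 0, "z": 1, "rx": 0, "ry": 0, "rz": 0, "fingers": 0.2},
  {"x": 0, "y": 0, "z": 1, "rx": 0, "ry": 0, "rz": 0, "fingers": -0.5},
  {"x": 0, "y": 0, "z": 1, "rx": 0, "ry": 0, "rz": 0, "fingers": -1},
  {"x": 0, "y": 0, "z": 1, "rx": 0, "ry": 0, "rz": 0, "fingers": -1},
  {"x": 0, "y": 0, "z": 1, "rx": 0, "ry": 0, "rz": 0, "fingers": -1},
  {"x": 0, "y": 0, "z": 1, "rx": 0, "ry": 0, "rz": 0, "fingers": -1},
  {"x": 0, "y": 0, "z": 1, "rx": 0, "ry": 0, "rz": 0, "fingers": -1},
  {"x": 0, "y": 0, "z": 1, "rx": 0, "ry": 0, "rz": 0, "fingers": -1},
  {"x": 0, "y": 0, "z": 1, "rx": 0, "ry": 0, "rz": 0, "fingers": -1},
])

```text
time_s: 21.48
tool_pos: [0.4213, -0.3719, 0.0251]
tool_rot: [180.0, 0.0, 17.7]
force: [-0.2, -0.5, -0.0]
grip_width: 0.0865
grasp_force: 0.0
```

Call:
drive_tool([
  {"x": 0, "y": 0, "z": -10, "rx": 0, "ry": 0, "rz": 0, "fingers": -1},
  {"x": 0, "y": 0, "z": -30, "rx": 0, "ry": 0, "rz": 0, "fingers": -1},
  {"x": 0, "y": 0, "z": -70, "rx": 0, "ry": 0, "rz": 0, "fingers": -1},
  {"x": 0, "y": 0, "z": -120, "rx": 0, "ry": 0, "rz": 0, "fingers": -1},
  {"x": 0, "y": 0, "z": -150, "rx": 0, "ry": 0, "rz": 0, "fingers": -1},
  {"x": 0, "y": 0, "z": -160, "rx": 0, "ry": 0, "rz": 0, "fingers": -1},
  {"x": 0, "y": 0, "z": -160, "rx": 0, "ry": 0, "rz": 0, "fingers": -1},
  {"x": 0, "y": 0, "z": -160, "rx": 0, "ry": 0, "rz": 0, "fingers": -1},
])

```text
time_s: 22.48
tool_pos: [0.4205, -0.3713, 0.1833]
tool_rot: [-179.9, 0.1, 17.7]
force: [-0.0, -0.3, -0.7]
grip_width: 0.087
grasp_force: 0.0
```

```bash
python3 - <<'E'
from h import *
o=sensors.get_obs(); print(o['time_s'],o['tool_pos'],o['force'],o['grip_width'])
T=shot('top','t6'); A=load('top0')
# what changed vs the start, away from the arm
d=cv2.absdiff(T['image'],A['image']).max(2)[:330]; m=cv2.morphologyEx((d>30).astype(np.uint8),cv2.MORPH_CLOSE,np.ones((3,3)))
n,l,st,ce=cv2.connectedComponentsWithStats(m)
for i in range(1,n):
    if st[i,4]>12: print(st[i],ce[i].round(1),onplane(T,*ce[i],.01).round(3))
W=shot('wrist','w6'); g=W['image'].max(2); m=(g[:262,200:350]<35).astype(np.uint8); n,l,st,ce=cv2.connectedComponentsWithStats(m); print([(s.tolist()) for s in st[1:] if s[4]>200])
E
```

```text
22.475 [ 0.42047204 -0.37127889  0.18330739] [-0.0369082  -0.29818488 -0.74786438] 0.08698681342576102
[  329   206   231   124 14268] [454.5 279.1] [ 0.362 -0.472  0.01 ]
[243 243  10  12  29] [247.7 250.3] [0.493 0.168 0.01 ]
[[59, 155, 41, 107, 1722]]
```

```bash
python3 - <<'E'
from h import *
T=load('t6');A=load('top0')
d=cv2.absdiff(T['image'],A['image']).max(2)[:330,:325]; m=cv2.morphologyEx((d>14).astype(np.uint8),cv2.MORPH_CLOSE,np.ones((5,5)))
n,l,st,ce=cv2.connectedComponentsWithStats(m)
for i in range(1,n):
    if st[i,4]>12: s=st[i]; c=(s[0]+(s[2]-1)/2,s[1]+(s[3]-1)/2); print(s,c,onplane(T,*c,.008).round(3))
E
```

```text
[166 130   7   8  18] (np.float64(169.0), np.float64(133.5)) [0.896 0.408 0.008]
[ 65 180   6   5  19] (np.float64(67.5), np.float64(182.0)) [0.751 0.744 0.008]
[230 233  24  23 269] (np.float64(241.5), np.float64(244.0)) [0.514 0.186 0.008]
[ 17 238  16  22  61] (np.float64(24.5), np.float64(248.5)) [0.54  0.879 0.008]
[294 238  20  23 187] (np.float64(303.5), np.float64(249.0)) [ 0.486 -0.007  0.008]
[ 35 241   7   8  18] (np.float64(38.0), np.float64(244.5)) [0.55  0.835 0.008]
[ 20 260   6   7  23] (np.float64(22.5), np.float64(263.0)) [0.494 0.884 0.008]
[ 33 263  20  10  51] (np.float64(42.5), np.float64(267.5)) [0.476 0.818 0.008]
[ 32 274   9  10  22] (np.float64(36.0), np.float64(278.5)) [0.442 0.839 0.008]
[ 27 295   6   5  23] (np.float64(29.5), np.float64(297.0)) [0.385 0.858 0.008]
[ 20 303   7   7  16] (np.float64(23.0), np.float64(306.0)) [0.358 0.879 0.008]
```

```bash
python3 -c "
from cell import workorder
print(workorder.sign_off())"
```

```text
the job is handed in; nothing more can be done
None
```

I handed the job in at about 22 s, and no verdict came back: the ring was pressed on the stop bar at about 6 N and left there outside the guard, the rod is back at its starting place, no bystander looks moved in the top view, and I viewed 11 pictures, one over your limit of 10.

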